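# Flip the tall paint bottle's cap shut

## Task

Two of the paint bottles in the middle of the table stand with their flip caps open. Close the cap of the taller of these two with the fingertips: flip it over and press it lightly down until it is fully shut, then withdraw. Do not grip, lift, tip or shift the bottle, and leave everything else alone, including the smaller bottle's open cap, which is still in use.

Things in the scene. Friction and masses are not known exactly. Their poses are not given: they have to be found in the camera images.
- tall: the tallest paint bottle, loose, upright, about 0.3 to 0.55 kg: round body 55 mm across up to z 136 mm, neck 34 mm across up to 150 mm, then the flip cap (158 mm over all when shut). Origin: centre of the underside; z up; +x points to the side of the neck where the cap is hinged
- tall_cap (a joint): angle of the tall bottle's flip cap, rad: 0 shut, starts at 1.2 to 1.8 (standing up or leaning out over the hinge side), stop at 1.92. It has only slight friction (about 0.2 N at its rim), no spring and no snap, and stays where it is left
- tall_hinge (a point): the tall cap's hinge, on the bottle 17 mm from its axis towards its +x, 150 mm above its underside; the hinge line runs along the bottle's y. The cap turns up and over towards -x to shut
- tall_cap_top (a point): centre of the outer (top) face of the tall bottle's flip cap, a flat disc 34 mm across and 8 mm thick; 17 mm from the hinge line. It moves with the cap; when shut it lies on the bottle's axis at 158 mm and its z axis points up. When open this face looks away from the bottle, outwards, and the cap stands up to about 185 mm high
- small: the smallest paint bottle, loose, 47 mm across, 126 mm high without cap; leave it alone. Origin: centre of the underside; +x points to the cap's hinge side
- small_cap (a joint): angle of the small bottle's flip cap, rad: 0 shut; starts open at 1.2 to 1.8, must be left so. The cap is 29 mm across, 8 mm thick, and stands up to about 157 mm high
- middle: the middle-sized paint bottle, loose, 51 mm across, 146 mm high, its cap shut; leave it alone. Origin: centre of the underside
- cup: plain pale rinse cup, loose, 83 mm across, 106 mm high; origin: centre of the underside; leave it alone
- brush: paint brush lying on the table in front of the bottles, loose, 209 mm long (its y), 11 mm thick; origin under its middle; leave it alone
- tube: paint tube lying behind the bottles, loose, 193 mm long (its y), 53 mm wide, 36 mm high; origin under its middle; leave it alone

How it is judged:
By the outcome, as a careful person would: the job done as asked, in the order asked, and still so for the second after the job is handed in, with the robot touching nothing.
It also fails if it takes over 30 s, if anything falls off the work surface, if the arm or the gripper's body presses on something with over 40 N, if the wrist force passes 120 N, or if a joint passes its speed limit or range.

## Robot

A 6-joint arm with a two-finger parallel gripper is mounted at the origin on the work surface; the furniture and walls round the work are solid. World frame = base frame: x ahead of the robot, y to its left, z up, the work surface at z = 0. Lengths are in mm, angles in rad, forces in N, time in s.
With the tool pointing down it reaches from about 275 to 750 mm from the base axis. Payload 10.2 kg.
Tool frame: the origin (TCP) lies between the finger pads; the fingertips stand 19 mm ahead of it and the grasp point (between the pads) is the TCP; z points along the fingers, y is the line along which they close (so a half turn about z gives the same grasp; the last joint's range is limited). The gripper opens to 85 mm and grips with 20 to 120 N. Pads are 22 mm wide; open, the fingers measure 114 mm over their backs; the gripper's body (76 mm by 85 mm) begins 54 mm behind the grasp point. The pads swing forward as they close: fully open they stand 13 mm farther back than shut.
Start: joints at [1.021, 0.313, 1.498, -0, 1.331, -0.223], TCP at [168.545, 497.216, 250.294] pointing down, gripper open.
Joint ranges: [-2.94, 2.94], [-0.97, 2.17], [0.19, 2.56], [-1.23, 4.37], [0.02, 3.11], [-2.88, 2.88]. Speed limits (rad/s): [2.39, 2.39, 3.01, 3.14, 3.14, 3.14].

## Interface

Orientations are given as a unit quaternion [w, x, y, z].
In Python, from rig import sense, capture, finish_job gives the robot as it stands. The module is installed in compiled form; this text tells all that it offers.
- The arm moves only by the tool move_arm, never from a script. Its argument "moves" is a list of rows, each an object with "turn": the turn, a rotation vector about the tool's x, y, z in rad, a list of three; "translation": the shift along the tool's x, y, z in mm, a list of three; "hand": the opening, from 0 (shut) to 1 (fully open). In form: [{"turn": [wx, wy, wz], "translation": [x, y, z], "hand": hand}, ...]. A call has 1 to 10 rows; each row shifts and turns the commanded pose from where the row before left it, along the tool's axes as they then stand; what a row does not reach is not made up. A row lasts 1/12 s, in which the tool goes at most 41.7 mm and 7.16 degrees, less where a joint would pass 70% of its speed; a pose out of reach is approached as far as the arm can. A call with a gripper value outside its range is refused whole. The fingers move at their own pace and stop on an object; "grip_force" is the grip in N (left out, the last holds). Time passes only in rows, so rows that do not move let the fingers close. It gives the time, the measured TCP pose, the force, the opening and the grip force at its end, in the units of the state.
- sense(): the state, without advancing time (a new reading comes with each control period).
- capture(name): name is "side" or "top" or "wrist"; returns a dict with "image" (480x640x3 uint8, blue, green, red), "z_map" (480x640 float32, mm along the optical axis (not along the pixel's ray), 0 where there is no reading), "vertical_fov" (degrees; the focal length in pixels is half the picture's height over the tangent of half this angle, whatever the lens; pixels are square), "cx", "cy" (the principal point, pixels), "R" (3x3) and "t" (3): a world point X has camera coordinates R X + t; the wrist camera has in their place "T_tool_cam" (4x4, takes a point from camera to tool coordinates, whose origin is the TCP and whose axes are the flange's). Camera axes: x right, y down, z forward; pixel columns grow to the right and rows downward; lengths in mm; the calibration is good to about 2 mm. The wrist camera is an equidistant fisheye: a pixel r from the principal point sees the ray r / f radians off the axis. A picture is of the moment at which its call begins: read the wrist's pose just before it.
- finish_job(): hands the job in; it is judged then, once.
The state is a dict: "time_s": time; "joints": joint angles; "dq": joint speeds; "tau": joint torques, N m; "eef_pos": TCP position; "ee_rot": TCP orientation; "force": force on the tool from outside, world axes, zero at the start; "wrist_torque": the same for the moment, N m; "grip_width": opening from 0.0 (shut) to 1.0 (fully open); "grip_force": force on a finger pad.
Only numpy, scipy, OpenCV 4.12 (cv2) and the standard library are available. Lean on these libraries where they do the work, as an engineer would, in place of code of your own. Each camera call takes 0.05 s, during which the arm holds its last target. There are 200 camera calls.

## Working session

There is one attempt and no reset: what is moved stays moved. The work goes in short steps, Python scripts to look and compute and a tool call to move; the robot and the scene stay as the last step left them, time stands still between calls to the robot, and variables do not carry over. Pictures are saved under pics/ and viewed, at most 10 in all, crops included, and the job is handed in when it is done.

Besides the shell and the picture viewer there is one more tool, called after "Emit:" as name(argument=value, ...), one argument or row to a line, values as JSON. move_arm: Moves the arm, as the interface text tells. Its arguments: {"type":"object","properties":{"moves":{"type":"array","items":{"type":"object","properties":{"turn":{"type":"array","items":{"type":"number"}},"translation":{"type":"array","items":{"type":"number"}},"hand":{"type":"number"}}}},"grip_force":{"type":"number"}},"required":["moves"]}

```bash
mkdir -p pics; cat > h.py <<'E'
import numpy as np, cv2
from rig import sense, capture, finish_job
def cloud(c):
    h,w=c["z_map"].shape; f=h/2/np.tan(np.radians(c["vertical_fov"])/2)
    u,v=np.meshgrid(np.arange(w),np.arange(h)); z=c["z_map"]
    P=np.stack([(u-c["cx"])/f*z,(v-c["cy"])/f*z,z],-1)
    X=(P-np.array(c["t"]))@np.array(c["R"])
    X[z==0]=np.nan
    return X
E
python3 - <<'E'
from h import *
s=sense();print({k:np.round(v,3) for k,v in s.items()})
for n in("side","top"):
    c=capture(n);cv2.imwrite(f"pics/{n}0.png",c["image"]);np.savez(f"{n}0.npz",X=cloud(c),I=c["image"])
    R=np.array(c["R"]);print(n,"cam at",np.round(-R.T@c["t"]),"fwd",R[2].round(2))
    X=cloud(c)
    for v in range(40,480,60): print([tuple(int(a) if a==a else 0 for a in X[v,u]) for u in range(40,640,80)])
E
```

```text
{'time_s': np.float64(0.0), 'joints': array([ 1.021,  0.313,  1.498,  0.   ,  1.331, -0.223]), 'dq': array([ 0.001,  0.001, -0.   ,  0.   , -0.   , -0.   ]), 'tau': array([-1.0000e-03, -4.1227e+01, -2.5975e+01, -0.0000e+00,  4.0000e-03,
        0.0000e+00]), 'eef_pos': array([168.416, 497.011, 249.734]), 'ee_rot': array([-0.   ,  0.163,  0.987, -0.001]), 'force': array([-0.455, -0.457,  0.111]), 'wrist_torque': array([ 0.031, -0.007,  0.013]), 'grip_force': np.float64(0.0), 'grip_width': np.float64(0.997)}
side cam at [ 215. -686.  710.] fwd [ 0.36  0.71 -0.61]
[(193, 466, 403), (485, 1841, 1), (782, 1581, 36), (727, 549, 319), (0, 0, 0), (0, 0, 0), (0, 0, 0), (3604, 1722, -331)]
[(161, 444, 296), (369, 1141, 1), (616, 1022, 3), (693, 482, 192), (2022, 2259, -696), (2543, 2035, -701), (3083, 1815, -710), (3601, 1564, -705)]
[(0, 0, 0), (296, 701, 3), (497, 610, 1), (701, 516, 1), (786, 226, 125), (1060, 262, 44), (2421, 1127, -699), (2852, 936, -704)]
[(78, 483, 3), (246, 408, 0), (416, 328, 0), (553, 161, 65), (758, 163, 2), (920, 68, 13), (1042, -50, 52), (2347, 514, -703)]
[(66, 2
[... 887 characters left out ...]
17, 99, 0), (721, -59, 0), (724, -218, 2), (729, -380, -1), (731, -536, 7)]
[(580, 532, 54), (590, 408, 0), (593, 251, 3), (597, 96, 0), (600, -60, 3), (604, -218, 3), (608, -377, 2), (612, -536, 2)]
[(470, 554, 1), (473, 402, -2), (476, 247, 0), (480, 92, 6), (483, -63, -2), (487, -219, 1), (490, -376, 1), (493, -532, 3)]
[(356, 545, 4), (359, 394, 2), (362, 241, 4), (365, 88, 4), (368, -64, 4), (371, -219, 2), (374, -375, 0), (377, -530, 3)]
[(69, 915, -700), (246, 389, 0), (249, 237, 0), (254, 85, 8), (254, -67, -1), (257, -221, -3), (257, -379, -12), (266, -521, 14)]
[(136, 529, 5), (136, 382, 0), (140, 232, 3), (142, 82, 1), (145, -68, 2), (146, -220, 0), (150, -372, 2), (152, -526, 1)]
```

View pics/side0.png

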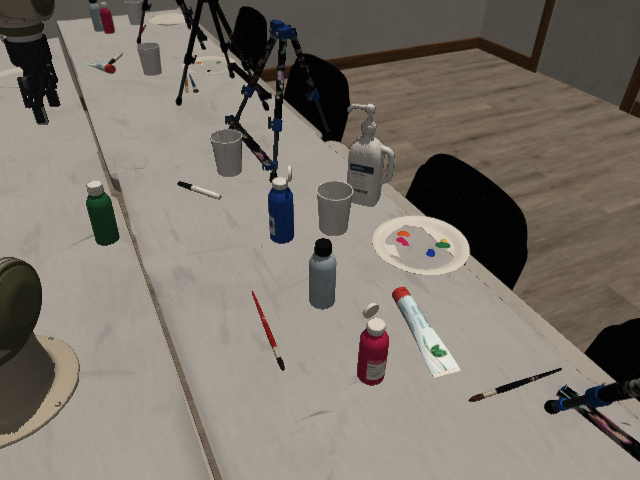

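View pics/top0.png

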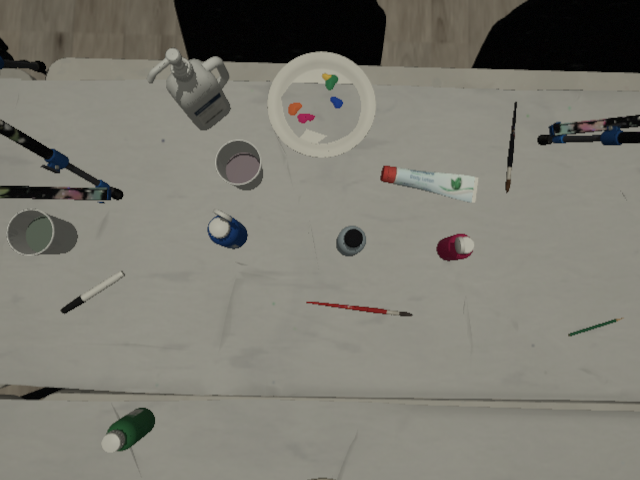

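The side view shows a blue bottle (neck at 280,183, open cap at 290,173), a grey one with a shut black cap (322,250), and a red one (neck at 376,327, open cap at 371,311). The top view has them at (222,230), (352,239) and (457,247). Next I'll measure heights.

```bash
python3 - <<'E'
from h import *
from scipy.optimize import least_squares
D={n:np.load(n+"0.npz") for n in("side","top")}
for name,c0 in(("blue",(555,197)),("red",(545,-115)),("grey",(545,40))):
  T=D["top"]["X"]
  for n in D:
    X=D[n]["X"].reshape(-1,3); I=D[n]["I"].reshape(-1,3)
    m=(np.hypot(X[:,0]-c0[0],X[:,1]-c0[1])<60)&(X[:,2]>15)
    P=X[m]; C=I[m]
    print(name,n,len(P),"zmax",np.percentile(P[:,2],[90,97,100]).round(1))
    B=P[(P[:,2]>25)&(P[:,2]<95)]
    if len(B)>30:
      r=least_squares(lambda p:np.hypot(B[:,0]-p[0],B[:,1]-p[1])-p[2],[*B[:,:2].mean(0)+[5,8],26],loss="soft_l1")
      print("  body fit",r.x.round(1),len(B))
    for a,b in((110,138),(138,146),(146,154),(154,162),(162,170),(170,178),(178,200)):
      Q=P[(P[:,2]>=a)&(P[:,2]<b)]
      if len(Q): print("  ",a,len(Q),"med",np.median(Q,0).round(1),"min",Q.min(0).round(1),"max",Q.max(0).round(1))
a=cv2.resize(D["top"]["I"][195:260,190:260],None,fx=8,fy=8,interpolation=cv2.INTER_CUBIC)
b=cv2.resize(D["side"]["I"][160:250,255:305],None,fx=6,fy=6,interpolation=cv2.INTER_CUBIC)[:520]
o=np.zeros((540,a.shape[1]+b.shape[1]+0,3),np.uint8)[:, :800];o[:520,:560]=a;w=o.shape[1]-560;o[:520,560:]=b[:520,:w];cv2.imwrite("pics/z1.png",o)
E
```

```text
blue side 1443 zmax [147.4 166.4 182.5]
  body fit [565.  186.1  27.5] 658
   110 305 med [557.7 170.7 122. ] min [538.2 156.8 110.1] max [589.7 202.2 137.8]
   138 61 med [559.6 172.2 142.1] min [547.8 165.1 138.2] max [578.8 190.1 145.9]
   146 111 med [564.3 183.5 148.3] min [547.9 166.7 146. ] max [580.9 202.1 154. ]
   154 8 med [579.6 163.9 159.3] min [575.3 162.9 154.8] max [585.  170.6 161.8]
   162 12 med [577.1 162.9 165.7] min [574.3 161.3 162.6] max [583.1 165.8 169. ]
   170 20 med [579.3 165.3 174.1] min [575.5 160.  170.4] max [585.4 170.6 177.9]
   178 19 med [582.7 172.2 181.1] min [577.8 165.4 178.4] max [589.2 179.5 182.5]
blue top 1078 zmax [152.9 181.4 186.5]
  body fit [565.6 186.9  27.8] 186
   110 360 med [555.2 173.3 121.1] min [538.9 159.2 110.2] max [589.9 213.  136.9]
   138 33 med [560.6 173.8 143.5] min [548.4 169.1 139.6] max [582.1 204.4 145.8]
   146 318 med [564.9 186.4 148.9] min [548.4 170.  146.1] max [581.8 203.3 153.6]
   154 1 med [587.  190.5 157.9] min [587.  190.5 157.9] max [587.  190.5 157.9]
   162 12 med [578.9 167.9 167. ] min [574.8 16
[... 540 characters left out ...]
-55.6 119.4]Traceback (most recent call last):
  File "<stdin>", line 10, in <module>
    return _quantile_unchecked(
        a, q, axis, out, overwrite_input, method, keepdims, weights)
    return _ureduce(a,
                    func=_quantile_ureduce_func,
    ...<5 lines>...
                    overwrite_input=overwrite_input,
                    method=method)
    r = func(a, **kwargs)
    result = _quantile(arr,
                       quantiles=q,
    ...<2 lines>...
                       out=out,
                       weights=wgt)
    slices_having_nans = np.isnan(arr[-1, ...])
                                  ~~~^^^^^^^^^
IndexError: index -1 is out of bounds for axis 0 with size 0
```

```bash
python3 - <<'E'
from h import *
from scipy.optimize import least_squares
D={n:np.load(n+"0.npz") for n in("side","top")}
c=np.array([565.3,186.5])
for n in D:
  X=D[n]["X"].reshape(-1,3)
  P=X[(np.hypot(X[:,0]-c[0],X[:,1]-c[1])<45)&(X[:,2]>157)&(X[:,2]<190)]
  ctr=np.median(P,0);_,s,V=np.linalg.svd(P-ctr);print(n,len(P),"ctr",ctr.round(1),"n",V[2].round(3),"az",np.degrees(np.arctan2(V[2,1],V[2,0])).round(1),"rms",s[2]/len(P)**.5)
  print(P[::4].round(0).astype(int).tolist())
a=cv2.resize(D["top"]["I"][195:260,190:260],None,fx=8,fy=8,interpolation=cv2.INTER_CUBIC)
b=cv2.resize(D["side"]["I"][160:225,260:290+10],None,fx=6,fy=8)
o=np.hstack([a,b]);cv2.imwrite("pics/z1.png",o);print(o.shape)
T=D["top"]["X"]
# surroundings above 30mm near blue
X=np.vstack([D[n]["X"].reshape(-1,3) for n in D]);
m=(np.hypot(X[:,0]-c[0],X[:,1]-c[1])<220)&(np.hypot(X[:,0]-c[0],X[:,1]-c[1])>32)&(X[:,2]>25)
Q=X[m];az=np.degrees(np.arctan2(Q[:,1]-c[1],Q[:,0]-c[0]))//20*20
for a0 in np.unique(az):
  q=Q[az==a0];r=np.hypot(q[:,0]-c[0],q[:,1]-c[1]);print(a0,len(q),"rmin",r.min().round(),"zmax",q[:,2].max().round())
E
```

```text
side 58 ctr [579.9 165.6 174.1] n [ 0.8   -0.592  0.093] az -36.5 rms 2.0908959090549315
[[583, 179, 182], [581, 174, 183], [580, 172, 182], [578, 170, 181], [578, 168, 179], [577, 167, 177], [577, 167, 175], [576, 163, 175], [576, 166, 172], [575, 164, 171], [575, 162, 169], [575, 163, 166], [575, 163, 164], [574, 161, 163], [578, 164, 158]]
top 107 ctr [583.3 174.5 180. ] n [-0.902  0.419  0.107] az 155.1 rms 2.308261920096084
[[593, 190, 171], [591, 186, 179], [590, 190, 176], [589, 182, 183], [590, 178, 172], [588, 186, 179], [587, 179, 182], [586, 189, 175], [585, 180, 184], [586, 174, 181], [585, 185, 178], [584, 177, 183], [584, 171, 182], [583, 181, 180], [583, 174, 181], [583, 169, 178], [581, 178, 180], [581, 171, 181], [582, 165, 179], [580, 173, 181], [580, 167, 178], [580, 175, 167], [578, 167, 179], [580, 162, 170], [577, 165, 178], [577, 169, 167], [577, 162, 166]]
(520, 800, 3)
-100.0 347 rmin 200.0 zmax 149.0
-40.0 994 rmin 84.0 zmax 109.0
-20.0 1387 rmin 82.0 zmax 110.0
0.0 1599 rmin 87.0 zmax 152.0
```

View pics/z1.png

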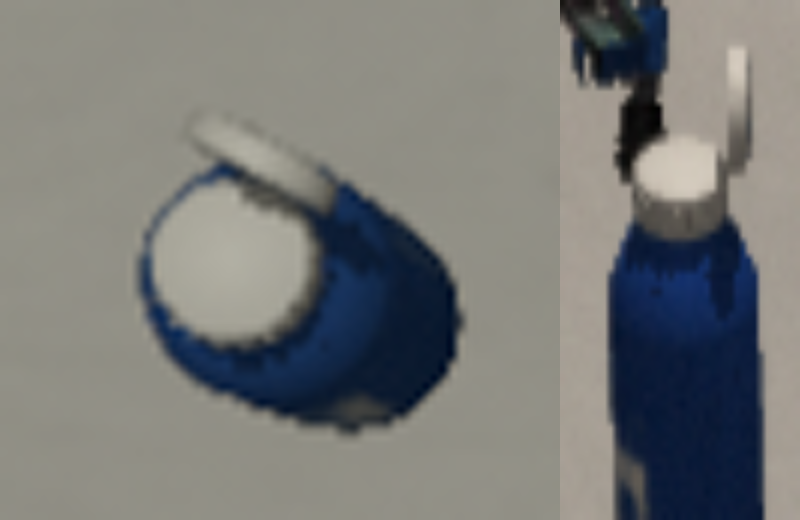

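The blue bottle is the tall one: axis (565,187), body 55 mm across, neck top 149, cap up to 184. The cap is hinged towards azimuth about -30°. I'll approach on the hinge side, well above everything, with the fingers shut.

Emit:
move_arm(
  moves=[
    {"turn": [0, 0, 0.09], "translation": [0, 0, 0], "hand": 0},
    {"turn": [0, 0, 0.09], "translation": [0, 0, 0], "hand": 0},
    {"turn": [0, 0, 0], "translation": [-40, -6, 0], "hand": 0},
    {"turn": [0, 0, 0], "translation": [-40, -6, 0], "hand": 0},
    {"turn": [0, 0, 0], "translation": [-40, -6, 0], "hand": 0},
    {"turn": [0, 0, 0], "translation": [-40, -6, 0], "hand": 0},
    {"turn": [0, 0, 0], "translation": [-40, -6, 0], "hand": 0},
    {"turn": [0, 0, 0], "translation": [-40, -6, 0], "hand": 0},
    {"turn": [0, 0, 0], "translation": [-40, -6, 0], "hand": 0},
    {"turn": [0, 0, 0], "translation": [-40, -6, 0], "hand": 0},
  ],
)

```text
time_s: 0.93
eef_pos: [426.2, 298.3, 250.1]
ee_rot: [-0.0, 0.251, 0.968, -0.0]
force: [-0.0, 1.2, 0.2]
grip_width: 0.001
grip_force: 0.0
```

Emit:
move_arm(
  moves=[
    {"turn": [0, 0, 0], "translation": [-38, -5, 0], "hand": 0},
    {"turn": [0, 0, 0], "translation": [-38, -5, 0], "hand": 0},
    {"turn": [0, 0, 0], "translation": [-38, -5, 0], "hand": 0},
    {"turn": [0, 0, 0], "translation": [-38, -5, 0], "hand": 0},
    {"turn": [0, 0, 0], "translation": [-38, -5, 0], "hand": 0},
    {"turn": [0, 0, 0], "translation": [-25, -3, 0], "hand": 0},
    {"turn": [0, 0, 0], "translation": [0, 0, 0], "hand": 0},
    {"turn": [0, 0, 0], "translation": [0, 0, 0], "hand": 0},
  ],
)

```text
time_s: 1.6
eef_pos: [599.8, 170.2, 249.2]
ee_rot: [-0.001, 0.252, 0.968, -0.0]
force: [-0.3, 0.0, -0.4]
grip_width: 0.0
grip_force: 0.0
```

```bash
cat >> h.py <<'E'
def rad():
    s=sense(); p=np.array(s["eef_pos"])-[565.3,186.5,0]
    h=np.array([.875,-.485,0]); l=np.array([.485,.875,0])
    print("t",s["time_s"],"tcp",s["eef_pos"],"radial",p@h,"lat",p@l,"F",np.round(s["force"],2))
def pic(name,out):
    c=capture(name);X=cloud(c);I=c["image"];np.savez(out+".npz",X=X,I=I)
    (r0,r1,c0,c1)=(60,260,230,340) if name=="side" else (160,270,160,300)
    cv2.imwrite(f"pics/{out}.png",cv2.resize(I[r0:r1,c0:c1],None,fx=3 if name=="side" else 5,fy=3 if name=="side" else 5,interpolation=cv2.INTER_CUBIC))
    return X
E
python3 - <<'E'
from h import *
rad()
X=pic("side","s1")
# finger tip lowest points near TCP in side view
p=np.array(sense()["eef_pos"]);Q=X.reshape(-1,3)
m=(np.hypot(Q[:,0]-p[0],Q[:,1]-p[1])<30)&(Q[:,2]>180)&(Q[:,2]<p[2]+10);Q=Q[m]
print(len(Q),Q.min(0),Q.max(0),np.sort(Q[:,2])[:10])
E
```

```text
t 1.6 tcp [599.83454508 170.17347243 249.22357992] radial 38.13609281877794 lat 2.463542737697715 F [-0.33  0.03 -0.38]
167 [578.25807877 153.43760113 180.9480207 ] [610.3634683  179.38636757 259.63193357] [180.9480207  180.97535603 180.99039637 181.01825779 181.08236448
 181.2800991  181.35204446 181.75527816 181.85916645 181.92591032]
```

View pics/s1.png

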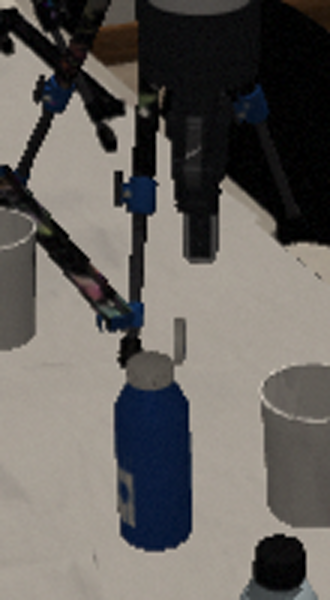

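Emit:
move_arm(
  moves=[
    {"turn": [0, 0, 0], "translation": [-19, -2, 0], "hand": 0},
    {"turn": [0, 0, 0], "translation": [0, 0, 20], "hand": 0},
    {"turn": [0, 0, 0], "translation": [0, 0, 20], "hand": 0},
    {"turn": [0, 0, 0], "translation": [0, 0, 18], "hand": 0},
    {"turn": [0, 0, 0], "translation": [0, 0, 0], "hand": 0},
    {"turn": [0, 0, 0], "translation": [0, 0, 0], "hand": 0},
  ],
)

```text
time_s: 2.15
eef_pos: [614.3, 161.0, 192.4]
ee_rot: [-0.001, 0.25, 0.968, -0.0]
force: [0.1, 0.6, -0.0]
grip_width: -0.0
grip_force: 0.0
```

```bash
python3 - <<'E'
from h import *
rad()
X=pic("side","s2"); p=np.array(sense()["eef_pos"])
r0=np.array([.875,-.485,0]);l=np.array([.485,.875,0])
Q=X.reshape(-1,3); d=Q-[565.3,186.5,0]
m=(d@r0>36)&(d@r0<75)&(abs(d@l)<25)&(Q[:,2]>125)&(Q[:,2]<230)
q=np.c_[d@r0,d@l,Q[:,2]][m];o=np.argsort(q[:,2]);print(len(q),q[o][:12].round(1).tolist(),q.min(0),q.max(0))
E
```

```text
t 2.15 tcp [614.29132569 160.97892487 192.4014676 ] radial 55.24513141542942 lat 1.4298522154103104 F [ 0.12  0.61 -0.04]
168 [[50.2, -4.6, 172.8], [46.1, -5.4, 173.1], [48.3, -6.3, 173.7], [60.6, -5.8, 173.9], [58.6, -6.0, 173.9], [52.4, -7.1, 174.3], [52.2, -3.5, 174.6], [54.6, -7.7, 174.7], [62.9, -8.6, 175.6], [56.7, -9.5, 175.9], [48.3, -6.2, 176.0], [46.2, -6.4, 176.0]] [ 43.94942353 -24.70555523 172.7912827 ] [ 67.6991455    5.28564631 223.4887045 ]
```

View pics/s2.png

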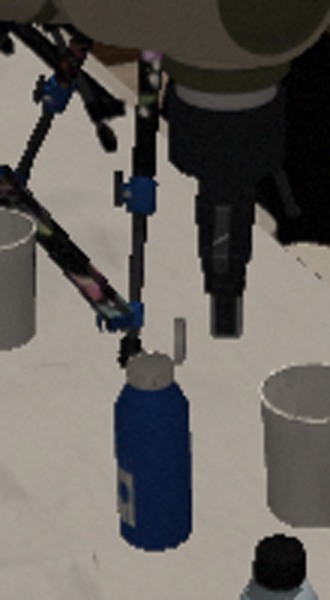

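The fingertip bottom is at z 173 and spans radial 44–67, as expected. Next I'll push the cap over gently.

Emit:
move_arm(
  moves=[
    {"turn": [0, 0, 0], "translation": [7, -1, 0], "hand": 0},
    {"turn": [0, 0, 0], "translation": [7, 0, 0], "hand": 0},
    {"turn": [0, 0, 0], "translation": [5, 0, 0], "hand": 0},
    {"turn": [0, 0, 0], "translation": [5, 0, 0], "hand": 0},
    {"turn": [0, 0, 0], "translation": [5, 0, 0], "hand": 0},
    {"turn": [0, 0, 0], "translation": [5, 0, 0], "hand": 0},
    {"turn": [0, 0, 0], "translation": [5, 0, 0], "hand": 0},
    {"turn": [0, 0, 0], "translation": [2, 0, 0], "hand": 0},
    {"turn": [0, 0, 0], "translation": [0, 0, 0], "hand": 0},
  ],
)

```text
time_s: 2.95
eef_pos: [578.3, 179.5, 192.3]
ee_rot: [-0.0, 0.251, 0.968, 0.0]
force: [1.2, 0.4, 0.5]
grip_width: -0.0
grip_force: 0.0
```

```bash
python3 - <<'E'
from h import *
rad()
X=pic("side","s3")
E
```

```text
t 2.95 tcp [578.30674233 179.46889437 192.34862613] radial 14.790985773662898 lat 0.15605260515547492 F [1.16 0.45 0.48]
```

View pics/s3.png

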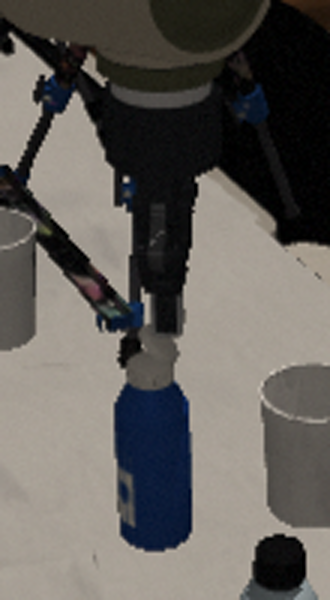

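The cap is leaning over ahead of the fingertip (crop 158,345), and the bottle hasn't moved. I'll continue diagonally down.

Emit:
move_arm(
  moves=[
    {"turn": [0, 0, 0], "translation": [4, 0, 2], "hand": 0},
    {"turn": [0, 0, 0], "translation": [4, 0, 3], "hand": 0},
    {"turn": [0, 0, 0], "translation": [4, 0, 3], "hand": 0},
    {"turn": [0, 0, 0], "translation": [3, 0, 2], "hand": 0},
    {"turn": [0, 0, 0], "translation": [0, 0, 2], "hand": 0},
    {"turn": [0, 0, 0], "translation": [0, 0, 1], "hand": 0},
    {"turn": [0, 0, 0], "translation": [0, 0, 0], "hand": 0},
    {"turn": [0, 0, 0], "translation": [0, 0, 0], "hand": 0},
  ],
)

```text
time_s: 3.67
eef_pos: [565.7, 186.3, 179.3]
ee_rot: [0.0, 0.251, 0.968, -0.0]
force: [-0.0, -1.0, 0.1]
grip_width: -0.001
grip_force: 0.0
```

Emit:
move_arm(
  moves=[
    {"turn": [0, 0, 0], "translation": [0, 0, 1], "hand": 0},
    {"turn": [0, 0, 0], "translation": [0, 0, 1], "hand": 0},
    {"turn": [0, 0, 0], "translation": [0, 0, 0], "hand": 0},
    {"turn": [0, 0, 0], "translation": [0, 0, 0], "hand": 0},
  ],
)

```text
time_s: 4.0
eef_pos: [565.7, 186.4, 177.3]
ee_rot: [0.0, 0.251, 0.968, -0.0]
force: [0.6, 0.5, 0.6]
grip_width: -0.001
grip_force: 0.3
```

Emit:
move_arm(
  moves=[
    {"turn": [0, 0, 0], "translation": [0, 0, 0.5], "hand": 0},
    {"turn": [0, 0, 0], "translation": [0, 0, 0], "hand": 0},
    {"turn": [0, 0, 0], "translation": [0, 0, 0], "hand": 0},
  ],
)

```text
time_s: 4.25
eef_pos: [565.8, 186.4, 177.2]
ee_rot: [0.0, 0.251, 0.968, 0.0]
force: [-0.5, -0.1, 4.7]
grip_width: 0.002
grip_force: 2.4
```

Emit:
move_arm(
  moves=[
    {"turn": [0, 0, 0], "translation": [0, 0, 0.4], "hand": 0},
    {"turn": [0, 0, 0], "translation": [0, 0, 0], "hand": 0},
    {"turn": [0, 0, 0], "translation": [0, 0, 0], "hand": 0},
  ],
)

```text
time_s: 4.5
eef_pos: [565.9, 186.4, 177.2]
ee_rot: [0.001, 0.251, 0.968, 0.0]
force: [-1.5, -0.3, 6.6]
grip_width: -0.001
grip_force: 3.6
```

The tip stopped at z 158 with 6.6 N, so the cap is seated. Withdrawing straight up, then aside.

Emit:
move_arm(
  moves=[
    {"turn": [0, 0, 0], "translation": [0, 0, -2], "hand": 0},
    {"turn": [0, 0, 0], "translation": [0, 0, -8], "hand": 0},
    {"turn": [0, 0, 0], "translation": [0, 0, -25], "hand": 0},
    {"turn": [0, 0, 0], "translation": [0, 0, -35], "hand": 0},
    {"turn": [0, 0, 0], "translation": [0, 0, -15], "hand": 0},
    {"turn": [0, 0, 0], "translation": [35, 0, 0], "hand": 0},
    {"turn": [0, 0, 0], "translation": [35, 0, 0], "hand": 0},
    {"turn": [0, 0, 0], "translation": [35, 0, 0], "hand": 0},
    {"turn": [0, 0, 0], "translation": [35, 0, 0], "hand": 0},
    {"turn": [0, 0, 0], "translation": [0, 0, 0], "hand": 0},
  ],
)

```text
time_s: 5.33
eef_pos: [439.0, 256.7, 262.2]
ee_rot: [-0.001, 0.249, 0.969, 0.0]
force: [0.2, -0.2, 0.5]
grip_width: 0.006
grip_force: 0.0
```

```bash
python3 - <<'E'
from h import *
from scipy.optimize import least_squares
rad()
X=pic("side","s4"); Q=X.reshape(-1,3)
d=np.hypot(Q[:,0]-565.3,Q[:,1]-186.5)
P=Q[(d<35)&(Q[:,2]>152)&(Q[:,2]<195)]
print(len(P),np.percentile(P[:,2],[5,50,95,100]));A=np.c_[P[:,:2]-[565.3,186.5],np.ones(len(P))]
T=P[P[:,2]>154];A=np.c_[T[:,:2]-[565.3,186.5],np.ones(len(T))];print("top plane",np.linalg.lstsq(A,T[:,2],rcond=None)[0])
B=Q[(d<45)&(Q[:,2]>25)&(Q[:,2]<95)]
print(least_squares(lambda p:np.hypot(B[:,0]-p[0],B[:,1]-p[1])-p[2],[565,186,27],loss="soft_l1").x)
E
```

```text
t 5.3333 tcp [439.01095079 256.72241402 262.16437685] radial -144.56078885805954 lat 0.19442340137438663 F [ 0.25 -0.15  0.55]
122 [153.004533   155.77500466 157.81460733 159.07973396]
top plane [ 6.69754315e-03 -8.38269404e-03  1.56095396e+02]
[564.88736012 185.82093528  27.26895989]
```

View pics/s4.png

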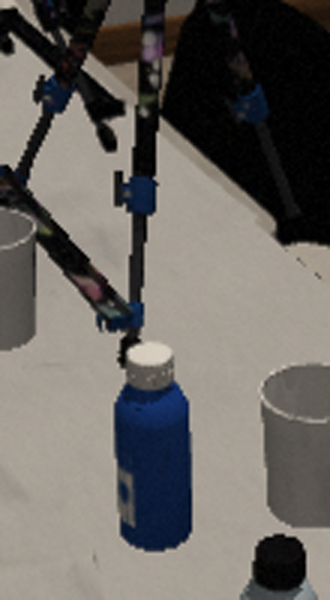

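The cap at crop (150,352) lies flat and shut, its top plane is level to within 0.01, and the bottle is still in place.

```bash
python3 -c "
from rig import finish_job; print(finish_job())"
```

```text
the job is handed in; nothing more can be done
None
```

The tall blue bottle's cap is fully shut, pressed down with about 7 N; the bottle stayed in place, nothing else was touched, and the job was handed in at about 5.4 s.

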